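Feed the row of bearing housings to the stop and shut the gate bolt

TASK

Four bearing housings sit touching in a row on the feed rail. Push the row from behind with the fingertips, all four together, along the rail until the first one is right up against the end stop and no gaps are left. Then push the gate bolt fully in by its end plate, so that it closes the rail behind the last housing. Do not pick up or lift anything, and leave the other things on the bench where they are.

Things in the scene. Friction and masses are not known exactly. Their poses are not given: they have to be found in the camera images.
- feed_rail: the feed rail, fixed to the bench: an open-topped straight channel 420 mm long. Origin: middle of its length and width, at bench height. Its x axis runs along the channel to the end stop, z is up. Channel floor 16 mm above the bench; inner width 45 mm; two 5 mm thick side walls, tops 26 mm above the bench; base plate 100 mm wide. The end at x = -210 mm is open
- stop_face (a point): middle of the end stop's face, on the channel floor, at rail x = +170 mm. The stop is a grey block across the rail, 24 mm long, 70 mm wide, its top 48 mm above the bench
- housing_1: a bearing housing: square grey aluminium block 42 x 42 mm, 24 mm high, with a black round seal collar (31 mm across) on top to 32 mm height; about 0.13 kg. Origin: centre of its underside; z up. Number 1 of the row counted from the end stop (the first). At the start the four touch one another in the channel, 60 to 130 mm short of the stop
- housing_2: a bearing housing: square grey aluminium block 42 x 42 mm, 24 mm high, with a black round seal collar (31 mm across) on top to 32 mm height; about 0.13 kg. Origin: centre of its underside; z up. Number 2 of the row counted from the end stop. At the start the four touch one another in the channel, 60 to 130 mm short of the stop
- housing_3: a bearing housing: square grey aluminium block 42 x 42 mm, 24 mm high, with a black round seal collar (31 mm across) on top to 32 mm height; about 0.13 kg. Origin: centre of its underside; z up. Number 3 of the row counted from the end stop. At the start the four touch one another in the channel, 60 to 130 mm short of the stop
- housing_4: a bearing housing: square grey aluminium block 42 x 42 mm, 24 mm high, with a black round seal collar (31 mm across) on top to 32 mm height; about 0.13 kg. Origin: centre of its underside; z up. Number 4 of the row counted from the end stop (the last, the one to push on). At the start the four touch one another in the channel, 60 to 130 mm short of the stop
- gate_bolt (a joint): travel of the gate bolt in m: 0 = drawn fully back, 0.040 = fully in. The steel bolt (20 mm wide, 28 to 40 mm above the bench) slides along rail +y over the side wall and closes the channel at rail x = -20 to 0 mm; it goes in only once all four housings are home (the last then ends at rail x = +2 mm). Slides with about 2 N, stays where left
- bolt_guide (a point): top centre of the grey guide block of the bolt, on the rail's -y side: 50 mm along the rail, 26 mm across (rail y = -36 to -62 mm), top 46 mm above the bench
- bolt_pad (a point): centre of the outer face of the bolt's upright end plate (36 mm wide along the rail, 36 mm high from 24 to 60 mm above the bench, 6 mm thick), at 46 mm above the bench, at rail x = -10 mm and rail y = -112 mm + bolt travel. Pushing this face along the rail's +y drives the bolt in
- spare_housing: bystander: a bearing housing: square grey aluminium block 42 x 42 mm, 24 mm high, with a black round seal collar (31 mm across) on top to 32 mm height; about 0.13 kg. Origin: centre of its underside; z up. It stands alone on the bench beside the rail
- seal_1: bystander: a black round open seal cup with a steel rim, 60 mm across, 20 mm high; origin at the centre of its underside
- seal_2: bystander: a black round open seal cup with a steel rim, 60 mm across, 20 mm high; origin at the centre of its underside
- seal_3: bystander: a black round open seal cup with a steel rim, 60 mm across, 20 mm high; origin at the centre of its underside
- screw_1: bystander: a steel screw standing on its head, 20 mm across, 35 mm high; origin at the centre of its underside
- screw_2: bystander: a steel screw standing on its head, 20 mm across, 35 mm high; origin at the centre of its underside
- wrench: bystander: a steel wrench 150 mm long lying flat on the bench; origin: middle of its underside, x along it
- spray_can: bystander: a spray can 56 mm across, 140 mm high, standing past the end stop; origin at the centre of its underside
Mind the look-alikes: they are no part of the job. What is shaped like the housing_3 but orange is not meant. Leave any blue look-alike of the housing_2 alone.

How it is judged:
By the outcome, as a careful person would: the job done as asked, in the order asked, and still so for the second after the job is handed in, with the robot touching nothing.
It also fails if it takes over 45 s, if anything falls off the work surface, if the arm or the gripper's body presses on something with over 40 N, if the wrist force passes 120 N, or if a joint passes its speed limit or range.

ROBOT

A 6-joint arm with a two-finger parallel gripper is mounted at the origin on the work surface. World frame = base frame: x ahead of the robot, y to its left, z up, the work surface at z = 0. Lengths are in m, angles in rad, forces in N, time in s.
With the tool pointing down it reaches from about 0.25 to 0.775 m from the base axis. Payload 4 kg.
Tool frame: the origin (TCP) lies at the very end of the fingers, on their centre line; the grasp point (between the pads) lies 19 mm behind it; z points along the fingers, y is the line along which they close (so a half turn about z gives the same grasp; the last joint's range is limited). The gripper opens to 94 mm and grips with 3 to 60 N. Pads are 16 mm wide; open, the fingers measure 119 mm over their backs; the gripper's body (75 mm by 177 mm) begins 78 mm behind the grasp point.
Start: joints at [-1.447, 0.087, 1.371, -0, 1.684, -0.103], TCP at [0.124, -0.536, 0.206] pointing down, gripper open.
Joint ranges: [-3.1, 3.1], [-0.76, 2.03], [0.27, 2.55], [-1.08, 4.22], [0.17, 2.65], [-2.57, 2.57]. Speed limits (rad/s): [2.79, 2.79, 3.14, 3.14, 3.14, 3.14].

INTERFACE

Orientations are given as [roll, pitch, yaw] about the fixed x, y, z axes, in that order (R = Rz(yaw) Ry(pitch) Rx(roll)).
In Python, from bench import robot, vision gives the robot as it stands.
- The arm moves only by the shell command python3 -m crank 'ROWS'. ROWS is JSON, a list of rows, each a list of 3 entries, a list of its own where there are three numbers: the closure, from 0 (fully open) to 1 (shut), then the shift along the tool's x, y, z in m, then the turn, a rotation vector about the tool's x, y, z in degrees. A call has 1 to 8 rows; each row shifts and turns the commanded pose from where the row before left it, along the tool's axes as they then stand; what a row does not reach is not made up. A row lasts 1/10 s, in which the tool goes at most 50 mm and 8.59 degrees, less where a joint would pass 70% of its speed; a pose out of reach is approached as far as the arm can. A call with a gripper value outside its range is refused whole. The fingers move at their own pace and stop on an object; the grip force is fixed at half the most. Time passes only in rows, so rows that do not move let the fingers close. It gives the time, the measured TCP pose, the force, the opening and the grip force at its end, in the units of the state.
- robot.get_obs(): the state, without advancing time (a new reading comes with each control period).
- vision.snapshot(name): name is "scene" or "top" or "wrist"; returns a dict with "color" (480x640x3 uint8, red, green, blue), "z_map" (480x640 float32, m along the optical axis (not along the pixel's ray), 0 where there is no reading), "fx", "fy", "cx", "cy" (pixels), "dist" ([k1, k2, p1, p2, k3] as OpenCV has them; the pictures are not rectified), "R" (3x3) and "t" (3): a world point X has camera coordinates R X + t. Camera axes: x right, y down, z forward; pixel columns grow to the right and rows downward; lengths in m; the calibration is good to about 2 mm. A picture is of the moment at which its call begins.
- robot.close_job(): hands the job in; it is judged then, once.
The state is a dict: "time": time; "joint_positions": joint angles; "qvel": joint speeds; "joint_torque": joint torques, N m; "tool_pos": TCP position; "ee_rot": TCP orientation; "wrist_force": force on the tool from outside, world axes, zero at the start; "wrist_torque": the same for the moment, N m; "width": finger opening in m; "finger_force": force on a finger pad.
Only numpy, scipy, OpenCV 4.12 (cv2) and the standard library are available. Lean on these libraries where they do the work, as an engineer would, in place of code of your own. Each camera call takes 0.05 s, during which the arm holds its last target. There are 200 camera calls.

## Working session

There is one attempt and no reset: what is moved stays moved. The work goes in short steps, Python scripts to look and compute and a shell command to move; the robot and the scene stay as the last step left them, time stands still between calls to the robot, and variables do not carry over. Pictures are saved under pics/ and viewed, at most 10 in all, crops included, and the job is handed in when it is done.

```bash
mkdir -p pics; ls
python3 - <<'E'
from bench import robot, vision
import cv2,numpy as np
for n in("top","scene"):
    s=vision.snapshot(n); cv2.imwrite(f"pics/{n}0.png",s["color"][:,:,::-1]); np.savez(f"{n}0.npz",**s)
    print(n,s["fx"],s["cx"],s["cy"],s["dist"],s["R"],s["t"])
o=robot.get_obs();print(o)
E
```

```text
pics
top 497.8885324255947 317.34338625613685 240.92026459851695 [-0.11186342  0.          0.          0.          0.        ] [[ 0.01700157 -0.99985486 -0.00109452]
 [-0.97829124 -0.01640876 -0.20658413]
 [ 0.20653618  0.00458301 -0.97842823]] [-0.01163523  0.53239257  0.87668936]
scene 448.22808985907017 311.8091183158506 235.97747165920768 [-0.10137177  0.          0.          0.          0.        ] [[ 0.3088279   0.95105407  0.01102224]
 [ 0.4952507  -0.15090333 -0.85554364]
 [-0.81200497  0.26967452 -0.51761335]] [-0.13590759 -0.21646913  1.1993235 ]
{'time': 0.1, 'joint_positions': array([-1.44712972e+00,  8.78901693e-02,  1.37207191e+00, -1.70460167e-05,
        1.68358996e+00, -1.03095205e-01]), 'qvel': array([ 0.00084408, -0.00112366, -0.00441563,  0.00103828,  0.00026032,
        0.0003757 ]), 'joint_torque': array([ 2.64526447e-03, -3.41252303e+01, -3.03301263e+01,  7.19564455e-02,
        3.04519082e-02, -9.68078984e-05]), 'tool_pos': array([ 0.12358541, -0.53544104,  0.20443209]), 'ee_rot': array([-3.13964193e+00, -1.84794030e-04,  2.26759731e-01]), 'wrist_force': array([-0.35740863, -0.28294744, -0.17695825]), 'wrist_torque': array([-0.00101938, -0.00376961,  0.00989897]), 'finger_force': 0.0, 'width': 0.09396212961358164}
```

View pics/top0.png

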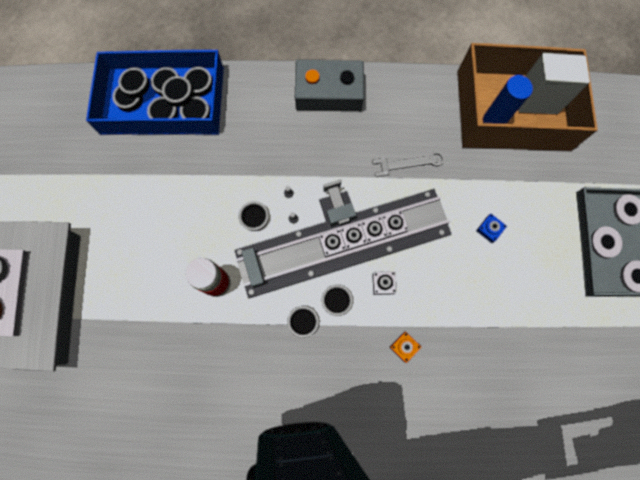

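View pics/scene0.png

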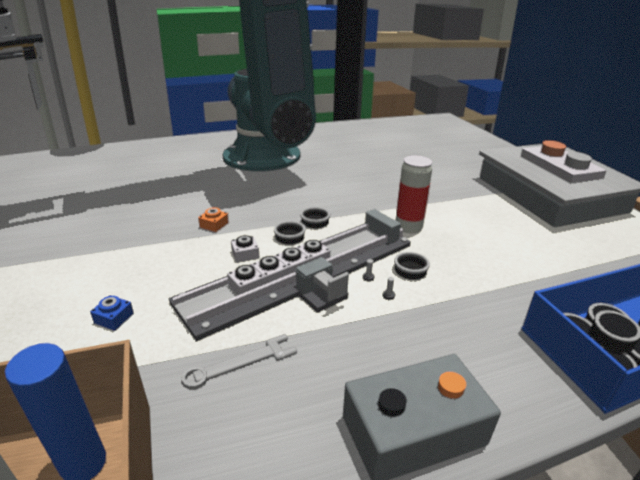

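Candidates in top view: grey row of four in the rail at (333,241), (354,235), (375,229), (396,222), with number 1 at the left nearest the stop (252,268). Look-alikes: grey spare (385,283), blue (491,228), orange (405,347). I choose the row in the channel; the one to push on is at (396,222). The bolt end plate is at about (334,185).

Run:
```python
import cv2
im=cv2.imread("pics/top0.png")[170:305,230:460]
cv2.imwrite("pics/crop.png",cv2.resize(im,None,fx=3.4,fy=3.4,interpolation=cv2.INTER_CUBIC))
```

```text
(no output)
```

View pics/crop.png

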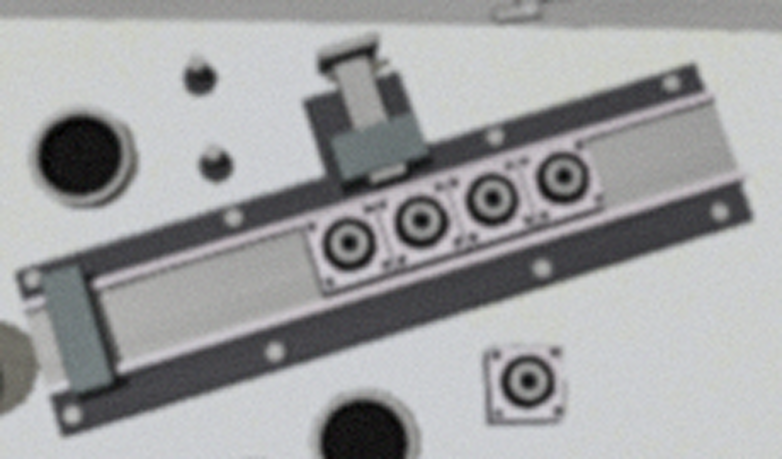

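The crop confirms the row: collars at crop (349,243), (421,220), (492,198), (563,177), stop top around (79,327), guide top around (381,148), and end plate top edge (318,55)–(378,38).

```bash
cat > h.py <<'E'
import numpy as np,cv2
def ray(s,uv,z):
    K=np.array([[s["fx"],0,s["cx"]],[0,s["fy"],s["cy"]],[0,0,1]],float)
    p=cv2.undistortPoints(np.array(uv,float).reshape(-1,1,2),K,np.array(s["dist"],float)).reshape(-1,2)
    R=np.array(s["R"]);c=-R.T@np.array(s["t"]);d=np.c_[p,np.ones(len(p))]@R
    return c+d*((z-c[2])/d[:,2])[:,None]
E
python3 - <<'E'
from h import *
s=dict(np.load("top0.npz"))
f=lambda pts,z: ray(s,[(230+(x+.5)/3.4-.5,170+(y+.5)/3.4-.5) for x,y in pts],z)[:,:2]
C=f([(349,243),(421,220),(492,198),(563,177)],.048)
S=f([(45,268),(82,262),(113,382),(75,392)],.048)
G=f([(333,135),(418,117),(430,158),(342,180)],.046)
P=f([(317,53),(377,36)],.060)
W=f([(95,285),(712,98),(118,370),(742,178)],.026)
sp=f([(527,380)],.032); print("spare",sp)
print("collars",C,np.linalg.norm(np.diff(C,axis=0),axis=1))
d1=W[0]-W[1];d2=W[2]-W[3];d3=C[0]-C[3]
for d in(d1,d2,d3):print("yaw",np.degrees(np.arctan2(d[1],d[0])))
a=np.arctan2(*(d3/np.linalg.norm(d3)+d1/np.linalg.norm(d1)+d2/np.linalg.norm(d2))[::-1])
ex=np.array([np.cos(a),np.sin(a)]);ey=np.array([-ex[1],ex[0]])
L=lambda p:np.c_[p@ex,p@ey]
print("a",np.degrees(a),ex)
for n,v in dict(C=C,S=S,G=G,P=P,W=W).items():print(n,L(v).round(4).tolist())
E
```

```text
spare [[ 0.46128435 -0.13127775]]
collars [[ 0.53420684 -0.0308368 ]
 [ 0.54797491 -0.07081745]
 [ 0.56126302 -0.1105502 ]
 [ 0.57408778 -0.15063107]] [0.0422849  0.04189589 0.04208266]
yaw 108.22053085393954
yaw 108.23736910397555
yaw 108.4132180898766
a 108.29037265950936 [-0.31383292  0.94947822]
C [[-0.1969, -0.4975], [-0.2392, -0.4981], [-0.2811, -0.4982], [-0.3232, -0.4978]]
S [[-0.0316, -0.5343], [-0.0522, -0.5314], [-0.0502, -0.4619], [-0.0287, -0.4628]]
G [[-0.2074, -0.56], [-0.2565, -0.5557], [-0.2555, -0.5309], [-0.2043, -0.5335]]
P [[-0.2118, -0.6046], [-0.2471, -0.6041]]
W [[-0.0542, -0.5215], [-0.4275, -0.521], [-0.0532, -0.471], [-0.4275, -0.4706]]
```

```bash
python3 -m crank '[[1,[0,0,0],[0,0,-5.3]],[1,[0.039,-0.012,0],[0,0,0]],[1,[0.039,-0.012,0],[0,0,0]],[1,[0.039,-0.012,0],[0,0,0]],[1,[0.039,-0.012,0],[0,0,0]],[1,[0.039,-0.012,0],[0,0,0]],[1,[0.039,-0.012,0],[0,0,0]],[1,[0.039,-0.012,0],[0,0,0]]]'
python3 -m crank '[[1,[0.039,-0.012,0],[0,0,0]],[1,[0.039,-0.012,0],[0,0,0]],[1,[0.039,-0.012,0],[0,0,0]],[1,[0.039,-0.012,0],[0,0,0]],[1,[0.039,-0.012,0],[0,0,0]],[1,[0.039,-0.012,0.02],[0,0,0]],[1,[0.039,-0.012,0.02],[0,0,0]],[1,[0,0,0],[0,0,0]]]'
cat >> h.py <<'E'
a=np.radians(108.29);ex=np.array([np.cos(a),np.sin(a)]);ey=np.array([-ex[1],ex[0]]);O=np.array([-.2205,-.4979])
def rail(p): p=np.array(p); return np.r_[p[:2]@ex-O[0],p[:2]@ey-O[1],p[2]]
E
python3 - <<'E'
from h import *
from bench import robot
o=robot.get_obs();print(o["time"],rail(o["tool_pos"]),o["ee_rot"],o["width"],o["wrist_force"],o["joint_positions"])
E
```

```text
time: 0.9
tool_pos: [0.3575, -0.3691, 0.205]
ee_rot: [-3.141, 0.0, 0.319]
wrist_force: [-0.2, -0.7, -0.3]
width: 0.0336
finger_force: 0.0
time: 1.7
tool_pos: [0.5902, -0.2006, 0.1598]
ee_rot: [-3.135, 0.005, 0.325]
wrist_force: [-0.2, -0.2, -0.8]
width: 0.0004
finger_force: 0.0
1.7 [-0.15519101  0.00042276  0.15980551] [-3.1345329   0.00500376  0.32487245] 0.0004092766004810273 [-0.23543171 -0.22767323 -0.81147125] [-0.41953082  0.26924799  1.2503607   0.00180545  1.63044727  0.82651073]
```

```bash
python3 -m crank '[[1,[0,0,0.035],[0,0,0]],[1,[0,0,0.035],[0,0,0]],[1,[0,0,0.035],[0,0,0]],[1,[0,0,0.022],[0,0,0]],[1,[0,0,0],[0,0,0]],[1,[0,0,0],[0,0,0]]]'
python3 - <<'E'
from h import *
from bench import robot,vision
o=robot.get_obs();print(o["time"],rail(o["tool_pos"]),o["ee_rot"],o["wrist_force"])
for n in("top","scene"):
    s=vision.snapshot(n);cv2.imwrite(f"pics/{n}1.png",s["color"][:,:,::-1])
a=cv2.imread("pics/top1.png")[170:305,230:460];b=cv2.imread("pics/scene1.png")[190:345,160:424]
cv2.imwrite("pics/c1.png",np.vstack([cv2.resize(a,(500,294)),cv2.resize(b,(500,294))]))
E
```

```text
time: 2.3
tool_pos: [0.589, -0.2056, 0.0389]
ee_rot: [3.142, 0.0, 0.319]
wrist_force: [1.1, 0.0, 0.7]
width: 0.0003
finger_force: 0.0
2.3 [-0.15954087  0.00316725  0.03885479] [3.14157886e+00 3.84792971e-04 3.18689321e-01] [1.08484405 0.01549675 0.72306631]
```

View pics/c1.png

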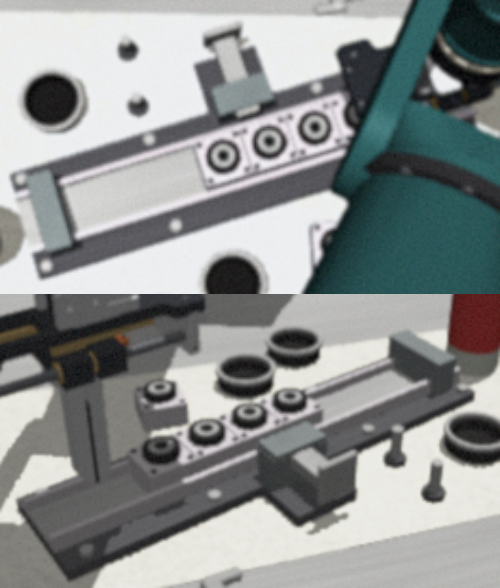

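The finger stands in the channel behind housing 4 with the row clear ahead, at scene crop (95,440). Lower it a little, centre it, and start pushing.

```bash
python3 -m crank '[[1,[0.003,0,0.010],[0,0,0]],[1,[0,0,0],[0,0,0]],[1,[0,-0.008,0],[0,0,0]],[1,[0,-0.008,0],[0,0,0]],[1,[0,-0.008,0],[0,0,0]],[1,[0,-0.008,0],[0,0,0]],[1,[0,-0.008,0],[0,0,0]],[1,[0,0,0],[0,0,0]]]'
python3 - <<'E'
from h import *
from bench import robot
o=robot.get_obs();print(rail(o["tool_pos"]),o["wrist_force"])
E
```

```text
time: 3.2
tool_pos: [0.5792, -0.1646, 0.0286]
ee_rot: [-3.141, -0.0, 0.32]
wrist_force: [-0.6, -0.1, -0.6]
width: 0.0005
finger_force: 0.0
[-0.11759483 -0.00042057  0.02862511] [-0.58540271 -0.06300639 -0.62639399]
```

```bash
python3 -m crank '[[1,[0,-0.010,0],[0,0,0]],[1,[0,-0.010,0],[0,0,0]],[1,[0,-0.010,0],[0,0,0]],[1,[0,-0.010,0],[0,0,0]],[1,[0,-0.010,0],[0,0,0]],[1,[0,-0.010,0],[0,0,0]],[1,[0,-0.010,0],[0,0,0]],[1,[0,-0.010,0],[0,0,0]]]'
python3 -m crank '[[1,[0,-0.006,0],[0,0,0]],[1,[0,-0.004,0],[0,0,0]],[1,[0,-0.004,0],[0,0,0]],[1,[0,0,0],[0,0,0]],[1,[0,0,0],[0,0,0]]]'
python3 - <<'E'
from h import *
from bench import robot,vision
o=robot.get_obs();print(rail(o["tool_pos"]),o["wrist_force"])
for n in("top","scene"):
    s=vision.snapshot(n);cv2.imwrite(f"pics/{n}2.png",s["color"][:,:,::-1])
a=cv2.imread("pics/top2.png")[170:305,230:460];b=cv2.imread("pics/scene2.png")[190:345,160:424]
cv2.imwrite("pics/c2.png",np.vstack([cv2.resize(a,(500,294)),cv2.resize(b,(500,294))]))
E
```

```text
time: 4.0
tool_pos: [0.5543, -0.0894, 0.0286]
ee_rot: [3.141, -0.0, 0.319]
wrist_force: [1.8, -2.9, 0.2]
width: 0.0005
finger_force: 1.4
time: 4.5
tool_pos: [0.5497, -0.0762, 0.0282]
ee_rot: [-3.14, 0.001, 0.319]
wrist_force: [0.8, -0.3, 0.4]
width: 0.0001
finger_force: 0.0
[-0.02439999 -0.00013677  0.02816343] [ 0.83751605 -0.33902977  0.36912283]
```

View pics/c2.png

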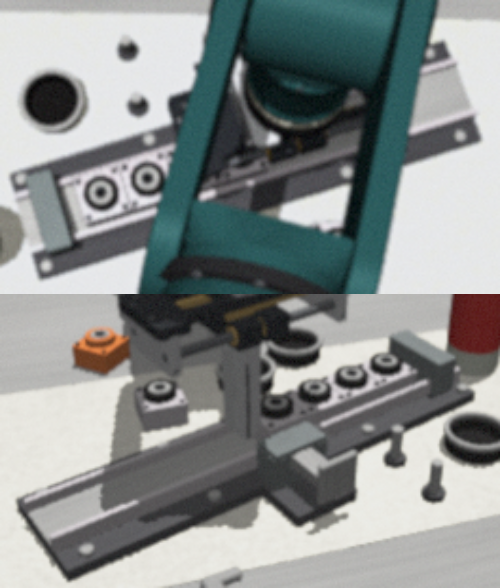

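The row moves together, all four in line ahead of the finger, with a small gap left at the stop. Continue slowly.

```bash
python3 -m crank '[[1,[0,-0.004,0],[0,0,0]],[1,[0,-0.003,0],[0,0,0]],[1,[0,-0.003,0],[0,0,0]],[1,[0,-0.002,0],[0,0,0]],[1,[0,0,0],[0,0,0]]]'
python3 -m crank '[[1,[0,-0.002,0],[0,0,0]],[1,[0,-0.001,0],[0,0,0]]]'
```

```text
time: 5.1
tool_pos: [0.5461, -0.065, 0.0284]
ee_rot: [-3.141, 0.0, 0.32]
wrist_force: [-0.2, -0.1, -0.9]
width: 0.0003
finger_force: 0.5
time: 5.3
tool_pos: [0.5454, -0.0626, 0.0285]
ee_rot: [3.141, -0.0, 0.319]
wrist_force: [-0.5, -1.6, -1.0]
width: 0.0006
finger_force: 1.1
```

```bash
python3 -m crank '[[1,[0,-0.002,0],[0,0,0]],[1,[0,-0.001,0],[0,0,0]]]'
python3 -m crank '[[1,[0,-0.002,0],[0,0,0]],[1,[0,0,0],[0,0,0]]]'
python3 - <<'E'
from h import *
from bench import robot
o=robot.get_obs();print(rail(o["tool_pos"]),o["wrist_force"])
E
```

```text
time: 5.5
tool_pos: [0.5456, -0.062, 0.0292]
ee_rot: [3.136, -0.001, 0.319]
wrist_force: [3.0, -8.2, -1.3]
width: 0.0007
finger_force: 4.2
time: 5.7
tool_pos: [0.5457, -0.0619, 0.0297]
ee_rot: [3.132, -0.002, 0.319]
wrist_force: [3.2, -10.3, -0.4]
width: 0.0005
finger_force: 5.5
[-0.00953521 -0.00084384  0.02974391] [  3.24319829 -10.29144754  -0.43863865]
```

Contact with the stop: force rises to 10 N and the tip stalls with its front at rail x ≈ +3 mm. Back off, lift clear, and go round to the bolt's outer side.

```bash
python3 -m crank '[[1,[0,0.010,0],[0,0,0]],[1,[0,0.020,0],[0,0,0]],[1,[0,0,-0.040],[0,0,0]],[1,[0,0,-0.040],[0,0,0]],[1,[0.035,0,0],[0,0,0]],[1,[0.035,-0.01,0],[0,0,0]],[1,[0.035,-0.01,0],[0,0,0]],[1,[0.038,0,0],[0,0,0]]]'
python3 -m crank '[[1,[0,0,0],[0,0,0]],[1,[0,0,0],[0,0,0]]]'
python3 - <<'E'
from h import *
from bench import robot,vision
o=robot.get_obs();print(rail(o["tool_pos"]),o["wrist_force"])
for n in("top","scene"):
    s=vision.snapshot(n);cv2.imwrite(f"pics/{n}3.png",s["color"][:,:,::-1])
a=cv2.imread("pics/top3.png")[170:305,230:460];b=cv2.imread("pics/scene3.png")[190:345,160:424]
cv2.imwrite("pics/c3.png",np.vstack([cv2.resize(a,(500,294)),cv2.resize(b,(500,294))]))
E
```

```text
time: 6.5
tool_pos: [0.6831, -0.0201, 0.1085]
ee_rot: [-3.139, 0.0, 0.321]
wrist_force: [0.1, -0.2, 0.6]
width: 0.0006
finger_force: 0.0
time: 6.7
tool_pos: [0.6823, -0.0217, 0.107]
ee_rot: [-3.14, 0.003, 0.32]
wrist_force: [0.2, -0.2, -0.2]
width: 0.0005
finger_force: 0.0
[-0.01421543 -0.14307929  0.10698865] [ 0.18170202 -0.21246482 -0.16024825]
```

View pics/c3.png

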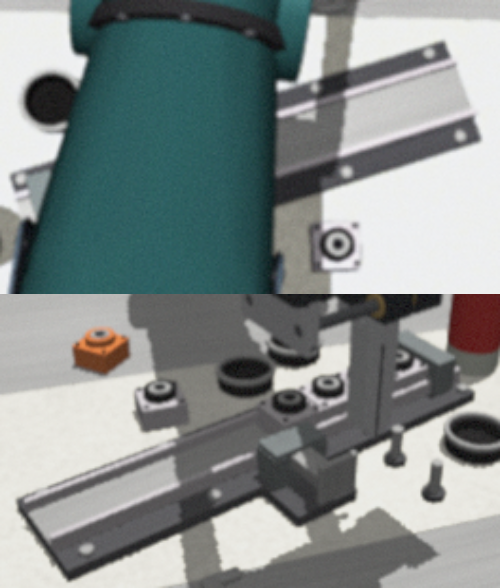

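The finger is beyond the bolt's end plate (scene crop: finger (370,385), plate (340,470)); row is against the stop. Descend and push in.

```bash
python3 -m crank '[[1,[0,-0.004,0.030],[0,0,0]],[1,[0,0,0.030],[0,0,0]],[1,[0,0,0.009],[0,0,0]],[1,[0,0,0],[0,0,0]],[1,[-0.008,0,0],[0,0,0]],[1,[-0.008,0,0],[0,0,0]],[1,[-0.006,0,0],[0,0,0]],[1,[0,0,0],[0,0,0]]]'
python3 - <<'E'
from h import *
from bench import robot
o=robot.get_obs();print(rail(o["tool_pos"]),o["wrist_force"])
E
```

```text
time: 7.6
tool_pos: [0.6603, -0.0261, 0.0409]
ee_rot: [3.141, -0.002, 0.319]
wrist_force: [0.5, -0.1, 0.3]
width: 0.0002
finger_force: 0.0
[-0.01151648 -0.12089704  0.0409403 ] [ 0.48726339 -0.09794693  0.32289627]
```

```bash
python3 -m crank '[[1,[-0.006,0,0.003],[0,0,0]],[1,[-0.006,0,0],[0,0,0]],[1,[-0.006,0,0],[0,0,0]],[1,[-0.006,0,0],[0,0,0]],[1,[-0.006,0,0],[0,0,0]],[1,[-0.004,0,0],[0,0,0]],[1,[0,0,0],[0,0,0]]]'
python3 -m crank '[[1,[-0.002,0,0],[0,0,0]],[1,[-0.002,0,0],[0,0,0]]]'
python3 - <<'E'
from h import *
from bench import robot
o=robot.get_obs();print(rail(o["tool_pos"]),o["wrist_force"])
E
```

```text
time: 8.3
tool_pos: [0.6273, -0.0365, 0.0362]
ee_rot: [-3.141, 0.002, 0.319]
wrist_force: [1.0, 1.0, -0.2]
width: 0.0005
finger_force: 0.3
time: 8.5
tool_pos: [0.6244, -0.0374, 0.0361]
ee_rot: [-3.141, 0.0, 0.319]
wrist_force: [1.3, -0.0, -0.3]
width: 0.0006
finger_force: 1.1
[-0.01092645 -0.0832346   0.03611062] [ 1.26126998 -0.02300465 -0.3292884 ]
```

```bash
python3 -m crank '[[1,[-0.002,0,0],[0,0,0]],[1,[-0.002,0,0],[0,0,0]]]'
python3 -m crank '[[1,[-0.002,0,0],[0,0,0]],[1,[-0.002,0,0],[0,0,0]]]'
```

```text
time: 8.7
tool_pos: [0.6233, -0.0378, 0.0363]
ee_rot: [3.141, -0.007, 0.319]
wrist_force: [11.7, 3.0, -5.3]
width: 0.0007
finger_force: 6.1
time: 8.9
tool_pos: [0.6233, -0.0378, 0.0364]
ee_rot: [3.141, -0.016, 0.32]
wrist_force: [21.4, 6.1, -11.1]
width: 0.0
finger_force: 10.9
```

Hard stop reached. Back off, lift, and check.

```bash
python3 -m crank '[[1,[0.010,0,0],[0,0,0]],[1,[0.020,0,0],[0,0,0]],[1,[0.015,0,0],[0,0,0]],[1,[0,0,-0.035],[0,0,0]],[1,[0,0,-0.035],[0,0,0]],[1,[0,0,-0.035],[0,0,0]],[1,[0,0,-0.035],[0,0,0]],[1,[0,0.035,0],[0,0,0]]]'
python3 -m crank '[[1,[0,0.04,0],[0,0,0]],[1,[0,0.04,0],[0,0,0]],[1,[0,0.04,0],[0,0,0]],[1,[0,0.04,0],[0,0,0]],[1,[0,0.04,0],[0,0,0]],[1,[0,0.04,0],[0,0,0]],[1,[0,0.04,0],[0,0,0]],[1,[0,0,0],[0,0,0]]]'
python3 - <<'E'
from h import *
from bench import vision
s=vision.snapshot("top");np.savez("top4.npz",**s)
a=s["color"][170:305,230:460,::-1]
cv2.imwrite("pics/c4.png",cv2.resize(a,None,fx=3.4,fy=3.4,interpolation=cv2.INTER_CUBIC))
E
```

```text
time: 9.7
tool_pos: [0.6723, -0.0562, 0.1843]
ee_rot: [3.138, -0.009, 0.325]
wrist_force: [0.9, -0.4, 1.4]
width: 0.0004
finger_force: 0.0
time: 10.5
tool_pos: [0.7567, -0.3311, 0.1696]
ee_rot: [-3.138, 0.008, 0.312]
wrist_force: [-0.7, -0.3, -1.3]
width: 0.0005
finger_force: 0.0
```

View pics/c4.png

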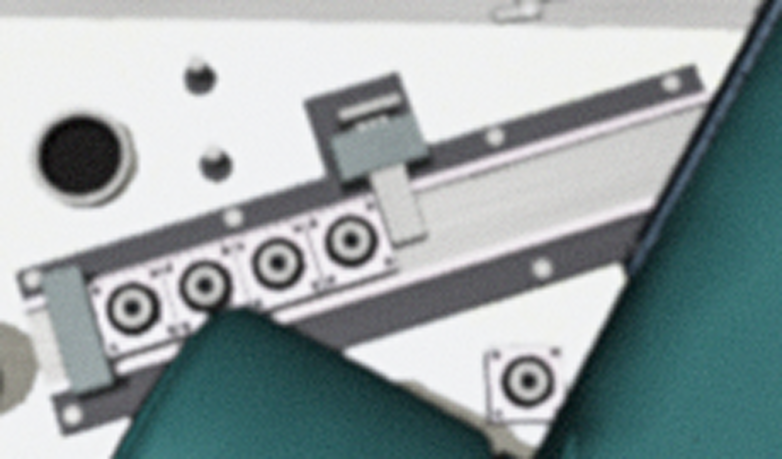

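The bolt is across the channel behind housing 4 (tip at (407,240)), and the row is at the stop: collars at (133,307), (205,286), (278,263), (351,241). Check the numbers.

Run:
```python
from h import *
s=dict(np.load("top4.npz"))
f=lambda pts,z: np.array([rail(p) for p in ray(s,[(230+(x+.5)/3.4-.5,170+(y+.5)/3.4-.5) for x,y in pts],z)]).round(4)
print(f([(133,307),(205,286),(278,263),(351,241)],.048)); print(f([(338,108),(398,92)],.06)); print(f([(397,247),(427,234)],.04))
```

```text
[[ 0.1482 -0.0007  0.048 ]
 [ 0.1069 -0.0002  0.048 ]
 [ 0.0646 -0.0006  0.048 ]
 [ 0.0222 -0.0004  0.048 ]]
[[ 0.0071 -0.0725  0.06  ]
 [-0.0277 -0.0714  0.06  ]]
[[-0.0021  0.009   0.04  ]
 [-0.0205  0.0069  0.04  ]]
```

```bash
python3 -c "
from bench import robot
print(robot.close_job())"
```

```text
the job is handed in; nothing more can be done
None
```

The job is handed in: all four housings are up against the end stop with no gaps, and the gate bolt is fully in behind the last one. A final top-camera check put each within about 1 mm of its target, and the arm was clear of everything at about 10.5 s.

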